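Show the red-capped tube to the tube-foot reader

TASK

First pull the red knob on the tube reader to draw its spring-loaded steel shutter out to its stop, then take the red-capped tube out of the green rack and hold it in the air in front of the uncovered window, foot towards the window, the tube in line with the tilted reader's line of sight (square to its top face) and centred on it, with the foot 50 mm from the window. Finish while still holding it there, still and without the tube touching the reader; leave the rack, the other two tubes, the pot and the marker where they are.

Things in the scene. Friction and masses are not known exactly. Their poses are not given: they have to be found in the camera images.
- red_tube: sample tube, white body 16.6 mm diameter, red screw cap 17.6 mm diameter on the top 18 mm; 98 mm long, 14 to 28 g. Origin at the centre of its flat foot, z towards the cap. Stands upright in a rack cell, foot 4 mm above the bench, cap 22 to 40 mm above the rack's top; pulls straight up and out.
- blue_tube: the same tube with a blue cap, standing in the same rack; stays there
- white_tube: the same tube with a white cap, standing in the same rack; stays there
- rack: green open tube rack, 64 (x) x 106 (y) x 62 mm high, 0.5 kg, loose; origin at the centre of its underside, z up. The three tubes stand along one diagonal of its 3 x 5 cells (x, y = -20.5, -41; 0, 0; 20.5, 41 mm in its frame), 46 mm apart, in any order.
- reader_head: tilted white head (108x76x36 mm) of the fixed tube reader. Origin: centre of the round dark window (31 mm) in its top face, 100 mm above the bench; z: line of sight, square out of the face, 20 deg from vertical towards the robot; -x: downhill in the face, the way the shutter pulls; y level. 6 mm high rails at y = +-26.5 mm beside the shutter; head ends at x = -62, +46 mm.
- shutter (a joint): travel of the steel shutter plate along the head's -x, in m: 0 covers the window, 0.045 is drawn out to its stop. A weak spring pulls it back but friction holds it where it is left; pulling takes about 3 to 4 N. It starts a few mm open at most.
- knob (a point): point on the axis of the red knob on the shutter, 15 mm above the plate; the knob is a round post 13 mm thick (15 mm at its head), 25 mm tall, along the head's z, so its top is 10 mm above this point. Axes parallel to the head's. Moves with the shutter. The plate's top is 5 mm above the head's face.
- pot: small white pot with a green screw cap, 46 mm diameter, 72 mm high, loose, standing on the bench; origin at the centre of its underside; a bystander
- marker: white marker pen with a blue cap, 12 mm thick, 135 mm long along its y, lying loose on the bench; origin at the middle of its underside; a bystander

How it is judged:
By the outcome, as a careful person would: the job done as asked, in the order asked, and still so for the second after the job is handed in, while the arm keeps its last pose, push and grip.
It also fails if it takes over 53 s, if anything falls off the work surface, if the arm or the gripper's body presses on something with over 40 N, if the wrist force passes 120 N, or if a joint passes its speed limit or range.

ROBOT

A 6-joint arm with a two-finger parallel gripper is mounted at the origin on a cart in front of the work surface, level with it; the furniture and walls round the work are solid. World frame = base frame: x ahead of the robot, y to its left, z up, the work surface at z = 0. Lengths are in m, angles in rad, forces in N, time in s.
With the tool pointing down it reaches from about 0.275 to 0.85 m from the base axis. Payload 19 kg.
Tool frame: the origin (TCP) lies at the very end of the fingers, on their centre line; the grasp point (between the pads) lies 19 mm behind it; z points along the fingers, y is the line along which they close (so a half turn about z gives the same grasp; the last joint's range is limited). The gripper opens to 85 mm and grips with 20 to 120 N. Pads are 22 mm wide; open, the fingers measure 114 mm over their backs; the gripper's body (76 mm by 85 mm) begins 54 mm behind the grasp point. The pads swing forward as they close: fully open they stand 13 mm farther back than shut.
Start: joints at [1.013, 0.15, 1.437, -0, 1.554, -0.134], TCP at [0.236, 0.524, 0.231] pointing down, gripper open.
Joint ranges: [-2.8, 2.8], [-0.68, 2.1], [0.12, 2.68], [-1.39, 4.53], [0.16, 2.79], [-2.81, 2.81]. Speed limits (rad/s): [1.89, 1.89, 2.22, 3.01, 3.01, 3.01].

INTERFACE

Orientations are given as a rotation vector (axis times angle).
In Python, from bench import monitor, eyes, ctrl gives the robot as it stands. The module is installed in compiled form; this text tells all that it offers.
- The arm moves only by the tool drive_tool, never from a script. Its arguments are lists of equal length, an entry for each row: "dr": the turn, a rotation vector about the world's x, y, z in degrees, a list of three; "offset": the shift along the world's x, y, z in mm, a list of three; "claw": the finger opening in mm, from 0 to 85.4. In form: {"dr": [[rx, ry, rz], ...], "offset": [[x, y, z], ...], "claw": [claw, ...]}. A call has 1 to 8 rows; each row shifts and turns the commanded pose from where the row before left it; what a row does not reach is not made up. A row lasts 1/10 s, in which the tool goes at most 50 mm and 8.59 degrees, less where a joint would pass 70% of its speed; a pose out of reach is approached as far as the arm can. A call with a gripper value outside its range is refused whole. The fingers move at their own pace and stop on an object; "force" is the grip in N (left out, the last holds). Time passes only in rows, so rows that do not move let the fingers close. It gives the time, the measured TCP pose, the force, the opening and the grip force at its end, in the units of the state.
- monitor.get_state(): the state, without advancing time (a new reading comes with each control period).
- eyes.grab_frame(name): name is "side" or "top" or "wrist"; returns a dict with "color" (480x640x3 uint8, red, green, blue), "fx", "fy", "cx", "cy" (pixels), "cam_to_world" (4x4, takes a point from camera to world coordinates). Camera axes: x right, y up, looking along -z (the intrinsics and any distortion apply to the point x, -y, -z); pixel columns grow to the right and rows downward; lengths in m; the calibration is good to about 2 mm. A picture is of the moment at which its call begins. There is no depth.
- ctrl.hand_in(): hands the job in; it is judged then, once.
The state is a dict: "time": time; "joint_pos": joint angles; "dq": joint speeds; "joint_torque": joint torques, N m; "ee_pos": TCP position; "eef_rot": TCP orientation; "force": force on the tool from outside, world axes, zero at the start; "torque": the same for the moment, N m; "opening": finger opening in m; "grip_force": force on a finger pad.
Only numpy, scipy, OpenCV 4.12 (cv2) and the standard library are available. Lean on these libraries where they do the work, as an engineer would, in place of code of your own. Each camera call takes 0.05 s, during which the arm holds its last target. There are 200 camera calls.

## Working session

There is one attempt and no reset: what is moved stays moved. The work goes in short steps, Python scripts to look and compute and a tool call to move; the robot and the scene stay as the last step left them, time stands still between calls to the robot, and variables do not carry over. Pictures are saved under pics/ and viewed, at most 10 in all, crops included, and the job is handed in when it is done.

Besides the shell and the picture viewer there is one more tool, called after "Request:" by a JSON object that holds its "name" and its "arguments", one argument or row to a line. drive_tool: Moves the arm, as the interface text tells. Its arguments: {"type":"object","properties":{"dr":{"type":"array"},"offset":{"type":"array"},"claw":{"type":"array"},"force":{"type":"number"}},"required":["dr","offset","claw"]}

```bash
mkdir -p pics; cat > h.py <<'E'
import numpy as np, cv2
from bench import monitor, eyes, ctrl
def grab(n,f):
    d=eyes.grab_frame(n); cv2.imwrite('pics/'+f+'.png',d['color'][:,:,::-1]); np.savez('pics/'+f+'.npz',**{k:v for k,v in d.items() if not isinstance(v,(str,type(None)))}); return d
def ld(f): return np.load('pics/'+f+'.npz',allow_pickle=True)
def ray(d,u,v):
    T=d['cam_to_world']; r=np.array([(u-d['cx'])/d['fx'],-(v-d['cy'])/d['fy'],-1.]); return T[:3,3],T[:3,:3]@r
def atz(d,u,v,z):
    o,r=ray(d,u,v); return o+r*(z-o[2])/r[2]
def tri(*a):
    A=np.zeros((3,3));b=np.zeros(3)
    for d,u,v in a:
        o,r=ray(d,u,v); r=r/np.linalg.norm(r); P=np.eye(3)-np.outer(r,r); A+=P;b+=P@o
    x=np.linalg.solve(A,b); return x
def proj(d,p):
    T=d['cam_to_world']; q=T[:3,:3].T@(np.asarray(p)-T[:3,3]); return np.array([d['cx']+d['fx']*q[0]/-q[2], d['cy']+d['fy']*(-q[1])/-q[2]])
E
python3 - <<'E'
from h import *
for n in('side','top','wrist'):
    d=grab(n,n+'0'); print(n,[k for k in d],d['fx'],d['cx'],d['cy'],d['cam_to_world'].round(3).tolist(), {k:d[k] for k in d if 'dist' in k})
print(monitor.get_state())
E
```

```text
side ['color', 'fx', 'fy', 'cx', 'cy', 'cam_to_world'] 562.4741568491129 316.5993242864783 249.09431688058882 [[0.899, 0.306, -0.313, 0.282], [-0.437, 0.593, -0.676, -0.866], [-0.021, 0.745, 0.667, 0.673], [0.0, 0.0, 0.0, 1.0]] {}
top ['color', 'fx', 'fy', 'cx', 'cy', 'cam_to_world'] 552.7161960476539 311.1675498370394 243.42985661297598 [[-0.005, 0.999, -0.051, 0.48], [-1.0, -0.004, 0.021, -0.288], [0.02, 0.051, 0.998, 0.958], [0.0, 0.0, 0.0, 1.0]] {}
wrist ['color', 'fx', 'fy', 'cx', 'cy', 'cam_to_world'] 403.7620779427829 315.97887630406177 241.9751288432261 [[0.412, -0.871, -0.266, 0.169], [0.911, 0.394, 0.121, 0.554], [-0.001, -0.292, 0.956, 0.372], [0.0, 0.0, 0.0, 1.0]] {}
{'time': 0.15, 'joint_pos': array([ 1.01298098e+00,  1.50860427e-01,  1.43787492e+00, -7.13483433e-06,
        1.55381311e+00, -1.34014925e-01]), 'dq': array([ 0.00035956, -0.00140175, -0.00202928, -0.00210137, -0.00064214,
        0.00022056]), 'joint_torque': array([ 2.30316320e-03, -7.13385630e+01, -5.71044338e+01, -2.23099687e-04,
        7.01301964e-03,  1.01185008e-04]), 'ee_pos': array([0.23637761, 0.52394836, 0.23082471]), 'eef_rot': array([-6.60666447e-01, -3.07101422e+00,  1.41608968e-03]), 'force': array([ 0.36654385, -1.4474424 ,  0.90805095]), 'torque': array([ 0.03367723, -0.01811896,  0.03307939]), 'grip_force': 0.0, 'opening': 0.08522393101414603}
```

View pics/top0.png

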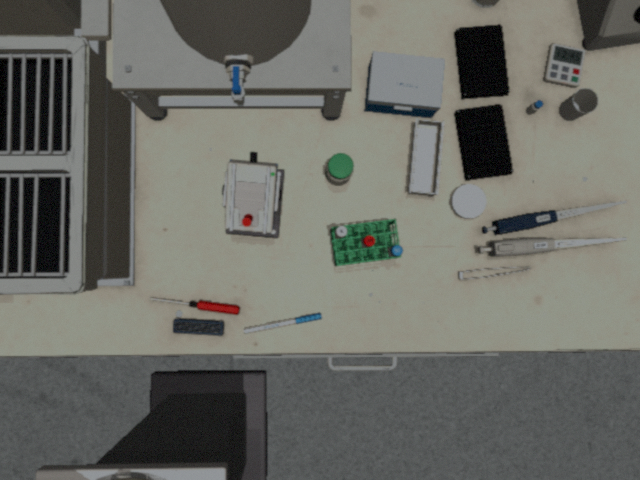

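View pics/side0.png

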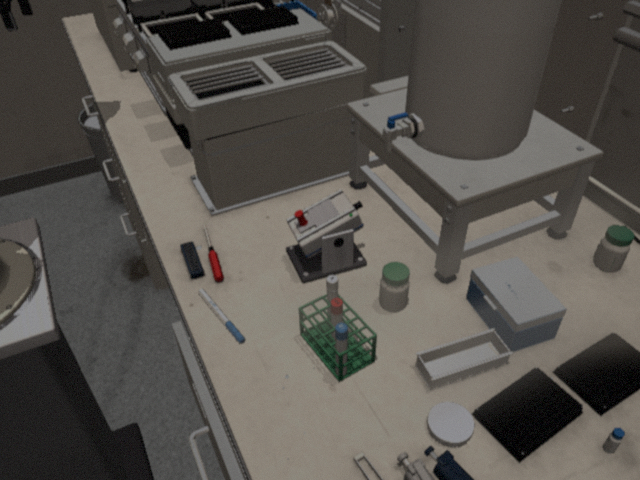

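Top: reader around (250,200), knob (247,220), rack (365,241) with red tube in the centre cell (369,241). Side: knob (300,216), red cap (336,303). Next I enlarge both views.

```bash
python3 - <<'E'
import cv2,numpy as np
t=cv2.imread('pics/top0.png');s=cv2.imread('pics/side0.png')
f=lambda im,x,y,w,h:cv2.resize(im[y:y+h,x:x+w],(w*4,h*4),interpolation=cv2.INTER_CUBIC)
a=f(t,210,145,100,75*1);b=f(s,270,175,100,75)
c=f(t,320,200,100,75);d=f(s,290,260,100,75)
a=f(t,210,155,100,75)
o=np.vstack([np.hstack([a,b]),np.hstack([c,d])]);o=np.clip(o*1.3,0,255).astype('uint8')
cv2.imwrite('pics/crop1.png',o)
E
```

```text
(no output)
```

View pics/crop1.png

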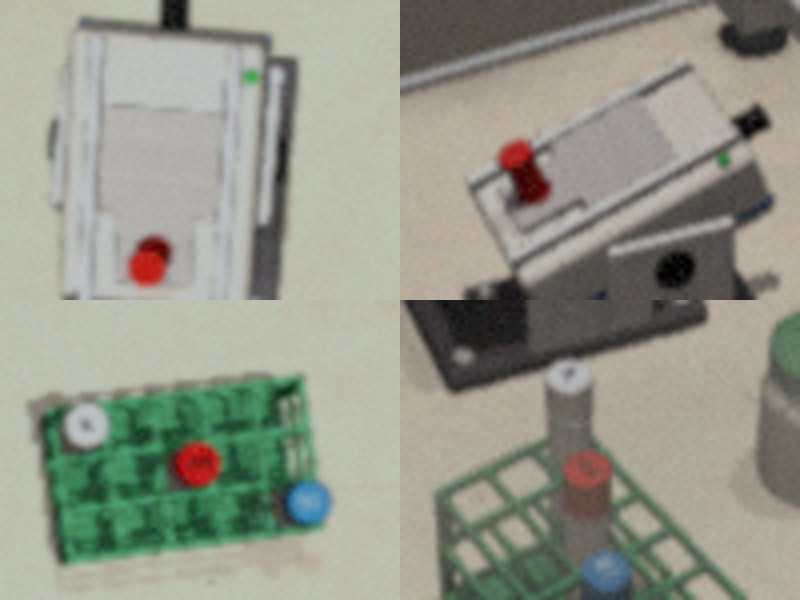

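```bash
python3 - <<'E'
from h import *
t=ld('top0');s=ld('side0')
def q(n,a,b):
    x=tri((t,*a),(s,*b)); print(n,x.round(4),(proj(t,x)-a).round(1),(proj(s,x)-b).round(1)); return x
k=q('knobtop',(247,221.75),(299,213))
q('red',(369.25,240),(336.75,300.2)); q('white',(341.5,231.25),(332.5,278)); q('blue',(397.5,250),(341.75,326))
a=q('headL',(230,160.5),(341.25,192)); b=q('headR',(277,165),(353,209.5))
print(np.degrees(np.arctan2(-(b-a)[0],-(a-b)[1]*-1)))
E
```

```text
knobtop [ 0.5569 -0.2071  0.1131] [ 0.1 -0.4] [-0.4  0. ]
red [ 0.5282 -0.3955  0.1024] [-0.  0.] [ 0. -0.]
white [ 0.5428 -0.3527  0.101 ] [ 0.2 -0.4] [-0.5  0.1]
blue [ 0.5127 -0.4394  0.1022] [ 0.  -0.1] [-0.1  0. ]
headL [ 0.651  -0.1792  0.1054] [-0.4  1. ] [ 1.  -0.2]
headR [ 0.6373 -0.2516  0.1233] [-1.2  3. ] [ 3.  -0.6]
10.687516259583752
```

Request:
{"name": "drive_tool", "arguments": {
  "dr": [
    [0, 0, -4.5],
    [0, 0, -4.5],
    [0, 0, -4.5],
    [0, 0, -4.5],
    [0, 0, -4.5],
    [0, 0, -4.5],
    [0, 0, -4.5],
    [0, 0, -4.5]
  ],
  "offset": [
    [6, -34, 8],
    [6, -34, 8],
    [6, -34, 8],
    [6, -34, 8],
    [6, -34, 8],
    [6, -34, 8],
    [6, -34, 8],
    [6, -34, 8]
  ],
  "claw": [60, 60, 60, 60, 60, 60, 60, 60]
}}

```text
time: 0.95
ee_pos: [0.2843, 0.2508, 0.2955]
eef_rot: [1.581, 2.714, -0.0]
force: [0.7, 0.3, 0.8]
opening: 0.0599
grip_force: 0.0
```

Request:
{"name": "drive_tool", "arguments": {
  "dr": [
    [0, 0, -4.5],
    [0, 0, -4.5],
    [0, 0, -4.5],
    [0, 0, -4.5],
    [0, 0, -4.5],
    [0, 0, -4.5],
    [0, 0, -4.5],
    [0, 0, -4.5]
  ],
  "offset": [
    [6, -34, 4],
    [6, -34, 4],
    [6, -34, 4],
    [6, -34, 4],
    [6, -34, 4],
    [6, -34, 4],
    [6, -34, 4],
    [6, -34, 4]
  ],
  "claw": [60, 60, 60, 60, 60, 60, 60, 60]
}}

```text
time: 1.75
ee_pos: [0.3322, -0.0213, 0.3275]
eef_rot: [2.343, 2.092, 0.0]
force: [0.3, 1.1, 0.1]
opening: 0.0602
grip_force: 0.0
```

Request:
{"name": "drive_tool", "arguments": {
  "dr": [
    [-0.5, -5, 0],
    [-0.5, -5, 0],
    [-0.5, -5, 0],
    [-0.5, -5, 0],
    [0, 0, 0],
    [0, 0, 0],
    [0, 0, 0],
    [0, 0, 0]
  ],
  "offset": [
    [27, -26, -16],
    [28, -26, -16],
    [28, -26, -16],
    [28, -26, -16],
    [28, -26, -16],
    [28, -26, -16],
    [27, -27, -16],
    [0, 0, 0]
  ],
  "claw": [60, 60, 60, 60, 60, 60, 60, 60]
}}

```text
time: 2.55
ee_pos: [0.5274, -0.205, 0.2114]
eef_rot: [2.138, 1.912, 0.34]
force: [-0.8, 1.0, -0.1]
opening: 0.0599
grip_force: 0.0
```

```bash
python3 - <<'E'
from h import *
d=grab('wrist','w1'); s=monitor.get_state(); print(s['ee_pos'],s['eef_rot'],s['force'],d['cam_to_world'].round(3).tolist(), proj(d,[.5569,-.2071,.1131]))
E
```

```text
[ 0.52659568 -0.20375     0.21283655] [2.13671811 1.91174655 0.34088652] [-1.00696149  0.22659796 -0.02111923] [[0.935, 0.205, -0.291, 0.488], [-0.107, 0.941, 0.321, -0.127], [0.34, -0.269, 0.901, 0.345], [0.0, 0.0, 0.0, 1.0]] [306.73724793 240.0654787 ]
```

View pics/w1.png

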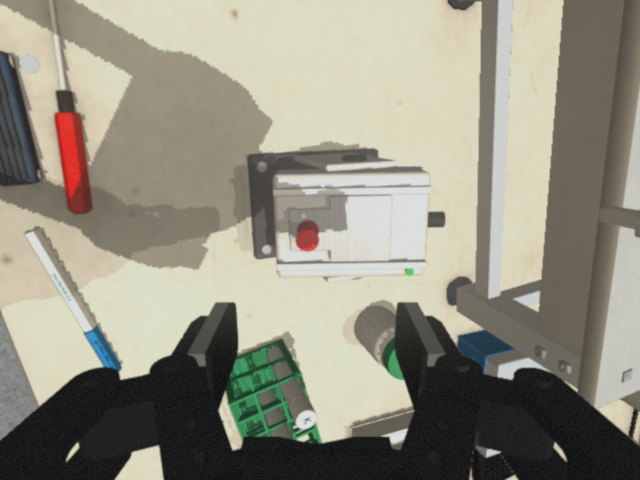

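The wrist view shows the knob top at about (307,240), as projected; head edges run level in the picture from x 276 to 429, so yaw is about -6.5°. Window origin check follows.

```bash
cat >> h.py <<'E'
def R(yaw):
    c,s=np.cos(np.radians(yaw)),np.sin(np.radians(yaw)); a=np.radians(20)
    x=np.array([np.cos(a)*c,np.cos(a)*s,np.sin(a)]); z=np.array([-np.sin(a)*c,-np.sin(a)*s,np.cos(a)])
    return np.stack([x,np.cross(z,x),z],1)
E
python3 - <<'E'
from h import *
from scipy.spatial.transform import Rotation as Ro
k=np.array([.5569,-.2071,.1131]); w=ld('w1');t=ld('top0')
Rh=R(-6.5); o=k-Rh@[-.044,0,.030]; print(o)
for n,p in dict(LT=(-.062,.038,0),LB=(-.062,-.038,0),RT=(.046,.038,0),RB=(.046,-.038,0)).items(): print(n,proj(w,o+Rh@p),proj(t,o+Rh@p))
s=monitor.get_state(); Rt=Ro.from_rotvec(s['eef_rot']).as_matrix(); print(Rt.round(3),Rh.round(3)); print('TCP in head',Rh.T@(s['ee_pos']-o))
E
python3 -c "
import cv2
im=cv2.imread('pics/w1.png')[150:300,250:450];cv2.imwrite('pics/c2.png',cv2.resize(im,None,fx=4,fy=4,interpolation=2))"
```

```text
[ 0.60817534 -0.21294209  0.09995811]
LT [280.79793027 173.53840757] [224.9080699  224.92888357]
LB [283.40252735 278.47647666] [272.45402619 230.13805995]
RT [440.86339033 173.57950791] [229.32230981 157.30604513]
RB [431.63758482 278.60978151] [278.62673079 162.79696342]
[[ 0.11   0.935  0.338]
 [ 0.994 -0.105 -0.032]
 [ 0.005  0.34  -0.94 ]] [[ 0.934  0.113 -0.34 ]
 [-0.106  0.994  0.039]
 [ 0.342  0.     0.94 ]]
TCP in head [-3.85381437e-02 -1.02085539e-04  1.34149469e-01]
```

View pics/c2.png

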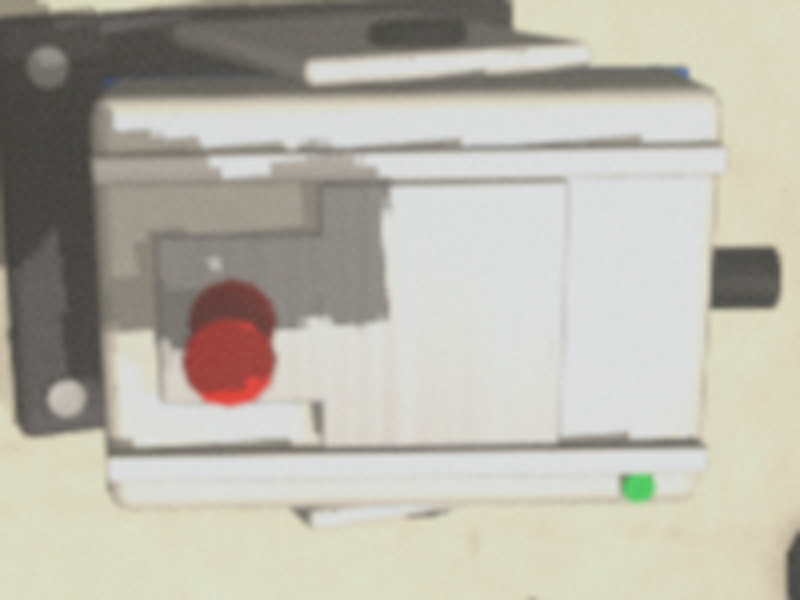

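Request:
{"name": "drive_tool", "arguments": {
  "dr": [
    [0, 0, 0],
    [0, 0, 0],
    [0, 0, 0],
    [0, 0, 0],
    [0, 0, 0]
  ],
  "offset": [
    [6, 0, -25],
    [8, -1, -25],
    [8, -1, -25],
    [5, -1, -17],
    [0, 0, 0]
  ],
  "claw": [45, 45, 45, 45, 45],
  "force": 30
}}

```text
time: 3.1
ee_pos: [0.5526, -0.2048, 0.1216]
eef_rot: [2.134, 1.913, 0.342]
force: [0.8, -0.2, 0.1]
opening: 0.045
grip_force: 0.0
```

```bash
python3 - <<'E'
from h import *
s=monitor.get_state(); o=np.array([ 0.60817534, -0.21294209,  0.09995811]);p=R(-6.5).T@(s['ee_pos']-o);print(p,R(-6.5)@(np.array([-.044,0,.011])-p),s['force'])
E
```

```text
[-0.04531693  0.00175695  0.03955584] [ 0.01073455 -0.00299137 -0.0263833 ] [ 0.77938389 -0.23904717  0.11303827]
```

Request:
{"name": "drive_tool", "arguments": {
  "dr": [
    [0, 0, 0],
    [0, 0, 0],
    [0, 0, 0],
    [0, 0, 0],
    [0, 0, 0],
    [0, 0, 0],
    [0, 0, 0],
    [0, 0, 0]
  ],
  "offset": [
    [4, -1, -9],
    [4, -1, -9],
    [3, -1, -8],
    [0, 0, 0],
    [0, 0, 0],
    [0, 0, 0],
    [0, 0, 0],
    [0, 0, 0]
  ],
  "claw": [45, 45, 45, 45, 5, 5, 5, 5],
  "force": 30
}}

```text
time: 3.9
ee_pos: [0.5644, -0.209, 0.0977]
eef_rot: [2.132, 1.91, 0.342]
force: [-3.6, 0.9, 3.5]
opening: 0.012
grip_force: 29.4
```

Request:
{"name": "drive_tool", "arguments": {
  "dr": [
    [0, 0, 0],
    [0, 0, 0],
    [0, 0, 0],
    [0, 0, 0],
    [0, 0, 0],
    [0, 0, 0],
    [0, 0, 0],
    [0, 0, 0]
  ],
  "offset": [
    [-4.7, 0.5, -1.7],
    [-4.7, 0.5, -1.7],
    [-4.7, 0.5, -1.7],
    [-4.7, 0.5, -1.7],
    [-4.7, 0.5, -1.7],
    [-4.7, 0.5, -1.7],
    [-4.7, 0.5, -1.7],
    [-4.7, 0.5, -1.7]
  ],
  "claw": [5, 5, 5, 5, 5, 5, 5, 5]
}}

```text
time: 4.7
ee_pos: [0.5265, -0.2052, 0.0837]
eef_rot: [2.132, 1.91, 0.342]
force: [1.9, -5.1, 4.3]
opening: 0.0119
grip_force: 29.7
```

Request:
{"name": "drive_tool", "arguments": {
  "dr": [
    [0, 0, 0],
    [0, 0, 0],
    [0, 0, 0]
  ],
  "offset": [
    [-1.9, 0.2, -0.7],
    [-1.9, 0.2, -0.7],
    [0, 0, 0]
  ],
  "claw": [5, 5, 5]
}}

```text
time: 5.0
ee_pos: [0.5226, -0.2048, 0.0823]
eef_rot: [2.132, 1.91, 0.342]
force: [-2.4, -5.9, 6.4]
opening: 0.0121
grip_force: 29.9
```

Request:
{"name": "drive_tool", "arguments": {
  "dr": [
    [0, 0, 0],
    [0, 0, 0],
    [0, 0, 0]
  ],
  "offset": [
    [-1.4, 0.2, -0.5],
    [-1.4, 0.2, -0.5],
    [0, 0, 0]
  ],
  "claw": [5, 5, 5]
}}

```text
time: 5.3
ee_pos: [0.522, -0.2049, 0.0824]
eef_rot: [2.129, 1.906, 0.345]
force: [26.1, -5.2, -4.2]
opening: 0.012
grip_force: 29.4
```

Request:
{"name": "drive_tool", "arguments": {
  "dr": [
    [0, 0, 0],
    [0, 0, 0],
    [0, 0, 0],
    [0, 0, 0],
    [0, 0, 0],
    [0, 0, 0],
    [0, 0, 0],
    [0, 0, 0]
  ],
  "offset": [
    [0, 0, 0],
    [0, 0, 0],
    [0, 0, 0],
    [-7, 1, 19],
    [-10, 1, 28],
    [-10, 1, 28],
    [-10, 1, 28],
    [0, 0, 0]
  ],
  "claw": [40, 40, 40, 40, 40, 40, 60, 60]
}}

```text
time: 6.1
ee_pos: [0.4834, -0.2006, 0.1879]
eef_rot: [2.128, 1.907, 0.343]
force: [1.0, -1.0, -0.7]
opening: 0.0598
grip_force: 0.0
```

```bash
python3 - <<'E'
from h import *
d=grab('wrist','w2');t=grab('top','t2'); grab('side','s2')
f=lambda im,x,y,w,h,k:cv2.resize(im[y:y+h,x:x+w,::-1],(w*k,h*k),interpolation=cv2.INTER_CUBIC)
S=ld('s2')['color']
o=np.hstack([f(d['color'],260,150,200,150,2),f(t['color'],210,145,100,75,4)])
o2=np.hstack([f(S,270,170,100,75,4),f(d['color'],0,0,640,480,1)[::2,::2][:,:].repeat(1,0)[:300,:320],np.zeros((240,80,3),np.uint8)][:1]+[np.zeros((300,400,3),np.uint8)])
o2[:240,400:720]=f(d['color'],0,0,640,480,1)[::2,::2]
cv2.imwrite('pics/c3.png',np.vstack([o,o2]))
s=monitor.get_state();print(s['ee_pos'],s['force'])
E
```

```text
[ 0.48297798 -0.1999113   0.18350013] [-0.65116031 -0.46374126 -0.66660918]
```

View pics/c3.png

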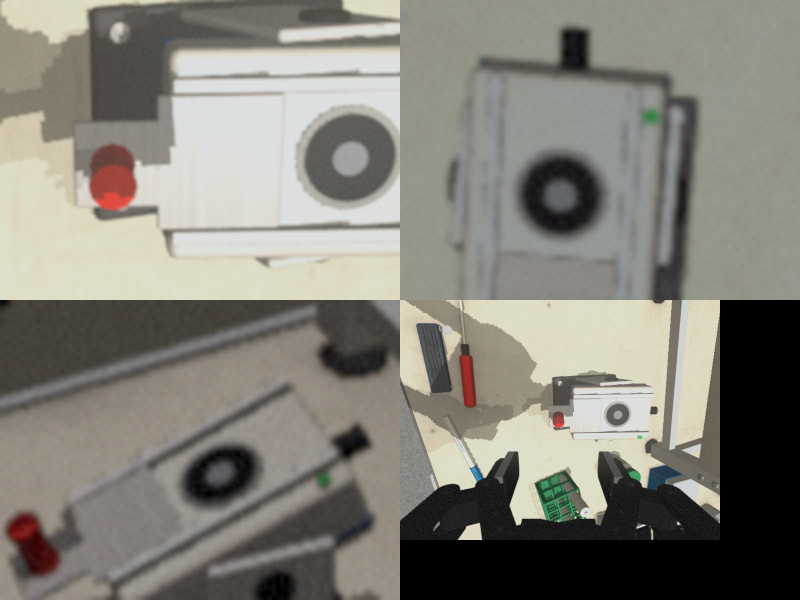

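Shutter fully drawn; window centre at wrist (434,229), top (250.3,193.5), side (325.5,213.3).

```bash
python3 - <<'E'
from h import *
w,t,s=ld('w2'),ld('t2'),ld('s2')
for n,a in dict(all=((w,434,229),(t,250.25,193.5),(s,325.5,213.25)),ts=((t,250.25,193.5),(s,325.5,213.25))).items(): 
    x=tri(*a);print(n,x.round(4),[(proj(d,x)-(u,v)).round(1) for d,u,v in a])
for n,a in dict(w=(w,434,229),t=(t,250.25,193.5),s=(s,325.5,213.25)).items(): print(n,atz(*a,.1).round(4))
# wrist knob now: crop (113,188)->
k=(w,113/2+260,188/2+150); k2=(s,20/4+270,224/4+170); x=tri(k,k2); print('knob',x,proj(w,x)-k[1:],proj(s,x)-k2[1:])
# window ellipse centroid in wrist & top
for nm,d,(u,v),r in(('w',w,(434,229),30),('t',t,(250,193),14),('s',s,(325,213),13)):
    g=cv2.cvtColor(d['color'],cv2.COLOR_RGB2GRAY)[v-r:v+r,u-r:u+r]; m=(g<0.62*np.percentile(g,85)).astype('uint8')
    c,_=cv2.findContours(m,cv2.RETR_EXTERNAL,2); c=max(c,key=cv2.contourArea); e=cv2.fitEllipse(cv2.convexHull(c)); print(nm,e[0][0]+u-r,e[0][1]+v-r,e[1],atz(d,e[0][0]+u-r,e[0][1]+v-r,.1).round(4))
st=monitor.get_state(); print(st['ee_pos'],st['eef_rot'])
E
```

```text
all [ 0.6022 -0.2114  0.0992] [array([ 0.3, -0.7]), array([ 0.5, -0.2]), array([-0.4,  0. ])]
ts [ 0.6025 -0.2108  0.0986] [array([ 0.1, -0.4]), array([-0.4,  0.1])]
w [ 0.6014 -0.2115  0.1   ]
t [ 0.6017 -0.2107  0.1   ]
s [ 0.6024 -0.2126  0.1   ]
knob [ 0.51635805 -0.20375315  0.09929014] [-0.54326727  0.03321175] [ 0.17905489 -0.10504627]
w 434.52585792541504 228.43549919128418 (42.4127197265625, 46.319149017333984) [ 0.6018 -0.2111  0.1   ]
t 249.8241262435913 193.44117736816406 (19.93942642211914, 20.715633392333984) [ 0.6018 -0.21    0.1   ]
s 324.6218957901001 213.40707778930664 (13.623726844787598, 20.36874008178711) [ 0.6009 -0.2123  0.1   ]
[ 0.48297798 -0.1999113   0.18350013] [2.13312246 1.91088106 0.34207971]
```

```bash
python3 - <<'E'
from h import *
from scipy.spatial.transform import Rotation as Ro
s=monitor.get_state();Rc=Ro.from_rotvec(s['eef_rot'])
a=np.radians(-19.1);y=np.array([np.cos(a),np.sin(a),0]);z=np.array([0,0,-1.]);G=Ro.from_matrix(np.stack([np.cross(y,z),y,z],1))
print((G*Rc.inv()).as_rotvec(degrees=True), (np.array([.5282,-.3955,.16])-s['ee_pos'])*1000, s['joint_pos'])
E
```

```text
[  4.19227431  19.64982005 -12.6776558 ] [  45.2220246  -195.58869531  -23.50013002] [-0.65388262 -0.15060517  1.8755212   0.20184236  1.12402327 -0.60464863]
```

Request:
{"name": "drive_tool", "arguments": {
  "dr": [
    [1.05, 4.9, -3.17],
    [1.05, 4.9, -3.17],
    [1.05, 4.9, -3.17],
    [1.05, 4.9, -3.17],
    [0, 0, 0],
    [0, 0, 0],
    [0, 0, 0],
    [0, 0, 0]
  ],
  "offset": [
    [6, -28, 7],
    [6, -28, 0],
    [6, -28, 0],
    [6, -28, 0],
    [7, -28, 0],
    [7, -28, 0],
    [7, -28, -30],
    [0, 0, 0]
  ],
  "claw": [50, 50, 50, 50, 50, 50, 50, 50]
}}

```text
time: 7.05
ee_pos: [0.5272, -0.3976, 0.1547]
eef_rot: [-2.556, -1.817, 0.002]
force: [0.2, 0.3, -0.8]
opening: 0.0499
grip_force: 0.0
```

```bash
python3 - <<'E'
from h import *
from scipy.spatial.transform import Rotation as Ro
d=grab('wrist','w3');s=monitor.get_state();Rc=Ro.from_rotvec(s['eef_rot'])
a=np.radians(-19.1);y=np.array([np.cos(a),np.sin(a),0]);z=np.array([0,0,-1.]);G=Ro.from_matrix(np.stack([np.cross(y,z),y,z],1))
print((G*Rc.inv()).as_rotvec(degrees=True), (np.array([.5282,-.3955,.074])-s['ee_pos'])*1000, s['force'])
print([proj(d,p) for p in([.5282,-.3955,.102],[.5428,-.3527,.102],[.5127,-.4394,.102])])
E
```

```text
[-0.21700604 -0.18103687  0.05231388] [  0.77415868   0.87165516 -82.85511254] [-0.41319845  0.81266553  0.61795407]
[array([315.59036251, 265.4125301 ]), array([314.9275905 , 176.80102569]), array([315.2803722 , 345.65391475])]
```

View pics/w3.png

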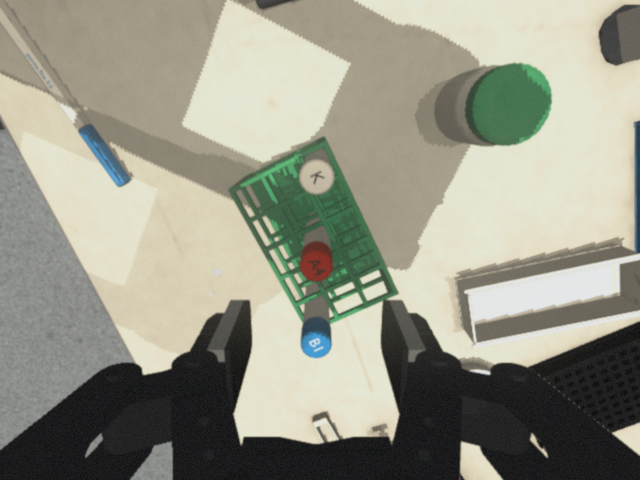

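The wrist view shows red cap (316,261) in line between white (316,177) and blue (316,339), midway between the fingers. I descend.

Request:
{"name": "drive_tool", "arguments": {
  "dr": [
    [-0.2, -0.2, 0],
    [0, 0, 0],
    [0, 0, 0],
    [0, 0, 0],
    [0, 0, 0],
    [0, 0, 0]
  ],
  "offset": [
    [1, 1.5, -20],
    [0, 0, -20],
    [0, 0, -20],
    [0, 0, -15],
    [0, 0, -8],
    [0, 0, 0]
  ],
  "claw": [50, 50, 50, 50, 50, 50]
}}

```text
time: 7.7
ee_pos: [0.5291, -0.394, 0.0774]
eef_rot: [2.555, 1.82, 0.002]
force: [1.1, -0.7, 0.1]
opening: 0.0499
grip_force: 0.0
```

Request:
{"name": "drive_tool", "arguments": {
  "dr": [
    [0, 0, 0],
    [0, 0, 0],
    [0, 0, 0],
    [0, 0, 0],
    [0, 0, 0],
    [0, 0, 0]
  ],
  "offset": [
    [0, 0, 0],
    [0, 0, 0],
    [0, 0, 0],
    [0, 0, 0],
    [0, 0, 0],
    [0, 0, 0]
  ],
  "claw": [10, 10, 10, 10, 10, 10],
  "force": 35
}}

```text
time: 8.3
ee_pos: [0.5294, -0.3949, 0.0793]
eef_rot: [2.553, 1.818, 0.003]
force: [-1.4, 0.4, 6.2]
opening: 0.0165
grip_force: 34.1
```

Request:
{"name": "drive_tool", "arguments": {
  "dr": [
    [0, 0, 0],
    [0, 0, 0],
    [0, 0, 0],
    [0, 0, 0],
    [0, 0, 0],
    [0, 0, 0],
    [0, 0, 0]
  ],
  "offset": [
    [0, 0, 8],
    [0, 0, 20],
    [0, 0, 25],
    [0, 0, 25],
    [0, 0, 25],
    [0, 0, 22],
    [0, 0, 0]
  ],
  "claw": [10, 10, 10, 10, 10, 10, 10]
}}

```text
time: 9.0
ee_pos: [0.53, -0.3953, 0.2075]
eef_rot: [2.55, 1.816, 0.004]
force: [0.7, 0.2, 0.1]
opening: 0.0164
grip_force: 34.1
```

```bash
python3 - <<'E'
from h import *
from scipy.spatial.transform import Rotation as Ro
d=grab('top','t4');e=grab('side','s4');s=monitor.get_state();print(s['ee_pos'],s['eef_rot'],s['force'],s['opening'])
f=lambda im,x,y,w,h,k:cv2.resize(im[y:y+h,x:x+w,::-1],(w*k,h*k),interpolation=cv2.INTER_CUBIC)
cv2.imwrite('pics/c4.png',np.hstack([f(e['color'],290,200,100,150,4),f(d['color'],310,180,100,150,4)]))
Rc=Ro.from_rotvec(s['eef_rot']); Rh=R(-5.3); zt=-Rh[:,2]; n=np.cross([0,0,-1],zt); ang=np.arccos(-zt[2]);D=Ro.from_rotvec(n/np.linalg.norm(n)*ang)
print(D.as_rotvec(degrees=True)); O=np.array([.6018,-.2112,.1]); print('pre',O-zt*.17,'fin',O-zt*.12)
E
```

```text
[ 0.52933898 -0.39465848  0.20388674] [2.5531314  1.8181731  0.00293157] [ 0.57237909  0.32803488 -0.38776577] 0.0161478114223311
[ -1.84741175 -19.91449396  -0.        ]
pre [ 0.54390516 -0.20582926  0.25974775] fin [ 0.56093305 -0.20740889  0.21276311]
```

View pics/c4.png

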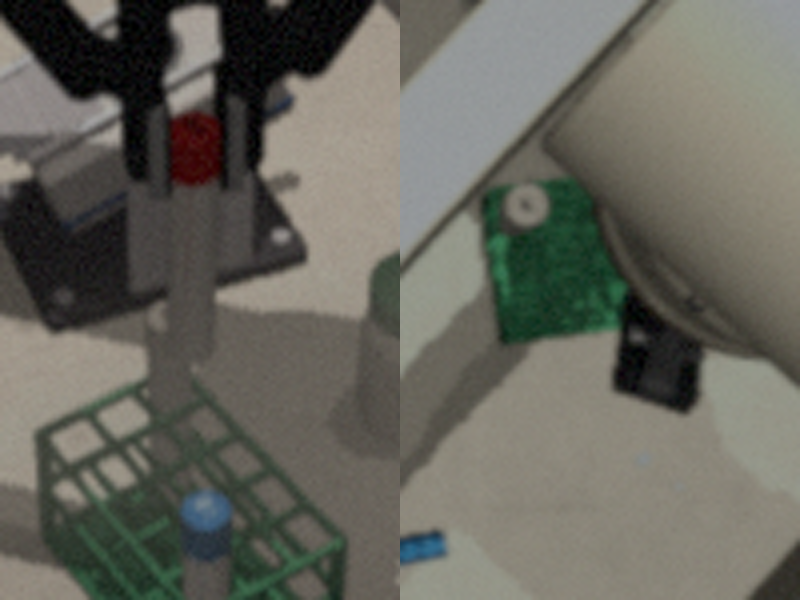

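Request:
{"name": "drive_tool", "arguments": {
  "dr": [
    [0, 0, 0],
    [0, 0, 0],
    [-0.46, -5, 0],
    [-0.46, -5, 0],
    [-0.46, -5, 0],
    [-0.46, -5, 0],
    [0, 0, 0],
    [0, 0, 0]
  ],
  "offset": [
    [0, 10, 20],
    [2, 26, 20],
    [3, 38, 16],
    [3, 38, 0],
    [3, 38, 0],
    [3, 29, 0],
    [1, 10, 0],
    [0, 0, 0]
  ],
  "claw": [10, 10, 10, 10, 10, 10, 10, 10]
}}

```text
time: 9.9
ee_pos: [0.5439, -0.2045, 0.2592]
eef_rot: [2.347, 1.672, 0.389]
force: [-0.1, 0.1, -0.0]
opening: 0.0164
grip_force: 34.3
```

```bash
cat > chk.py <<'E'
from h import *
from scipy.spatial.transform import Rotation as Ro
import time
P=[];V=[]
for i in range(6):
    eyes.grab_frame('top'); s=monitor.get_state(); P.append(s['ee_pos']);V.append(s['eef_rot'])
p=np.mean(P,0); Rt=Ro.from_rotvec(np.mean(V,0)).as_matrix(); Rh=R(-5.3);O=np.array([.6018,-.2112,.1])
print('std',np.std(P,0)*1000,'tcp head mm',(Rh.T@(p-O))*1000,'pos',p)
n=np.cross(Rt[:,2],-Rh[:,2]); print('tilt corr deg',np.degrees(n))
for d in (.17,.12): print(d,(O+Rh@[0,0,d]-p)*1000)
print(s['force'],s['grip_force'],s['opening'],s['time'])
E
python3 chk.py
```

```text
std [0.09479729 0.36549456 0.16078675] tcp head mm [  0.27282956  -0.46884376 169.02899793] pos [ 0.54444781 -0.20635046  0.25892862]
tilt corr deg [0.2140596  0.29742769 0.06757867]
0.17 [-0.5426549   0.52119738  0.81913028]
0.12 [ 16.4852403   -1.05843269 -46.16550076]
[ 0.48627268 -0.62199292  1.12059587] 34.290752029046416 0.0162055022699236 10.2
```

Request:
{"name": "drive_tool", "arguments": {
  "dr": [
    [0.2, 0.3, 0],
    [0, 0, 0],
    [0, 0, 0],
    [0, 0, 0],
    [0, 0, 0],
    [0, 0, 0]
  ],
  "offset": [
    [3.5, 0, -10],
    [5, 0, -14],
    [5, -1, -14],
    [3, 0, -8],
    [0, 0, 0],
    [0, 0, 0]
  ],
  "claw": [10, 10, 10, 10, 10, 10]
}}

```text
time: 10.8
ee_pos: [0.5608, -0.2065, 0.2132]
eef_rot: [2.353, 1.674, 0.387]
force: [0.9, -0.4, -0.2]
opening: 0.0163
grip_force: 34.3
```

```bash
python3 chk.py; python3 - <<'E'
from h import *
from scipy.spatial.transform import Rotation as Ro
e=grab('side','s5');t=grab('top','t5');w=grab('wrist','w5')
Rh=R(-5.3);O=np.array([.6018,-.2112,.1])
f=lambda im,x,y,w,h,k:cv2.resize(im[y:y+h,x:x+w,::-1],(w*k,h*k),interpolation=cv2.INTER_CUBIC)
a=f(e['color'],270,120,80,120,5)
# overlay predicted axis ends
for z in(.05,.098+.05,0): 
    u=(proj(e,O+Rh@[0,0,z])-(270,120))*5; print(z,u); 
b=f(w['color'],220,150,200,300,2)
for z in(.05,.148,0): print('w',(proj(w,O+Rh@[0,0,z])-(220,150))*2)
cv2.imwrite('pics/c5.png',np.hstack([a,b]))
E
```

```text
std [0.03801324 0.02085083 0.09888032] tcp head mm [  0.23143587   0.72101532 121.07927856] pos [ 0.56084864 -0.20667695  0.21385646]
tilt corr deg [0.05983134 0.10945657 0.01800378]
0.17 [-16.94348776   0.84768872  45.89128521]
0.12 [ 0.08440744 -0.73194135 -1.09334583]
[-0.97019003  0.4856091  -0.71518677] 34.29044301621616 0.01613215396371348 11.1
0.05 [221.90359658 360.15366063]
0.14800000000000002 [106.62450033 129.37274232]
0 [274.02055431 464.48826903]
w [190.61544664 217.59782636]
w [191.04257184 418.00531389]
w [190.51063442 168.41984735]
```

View pics/c5.png

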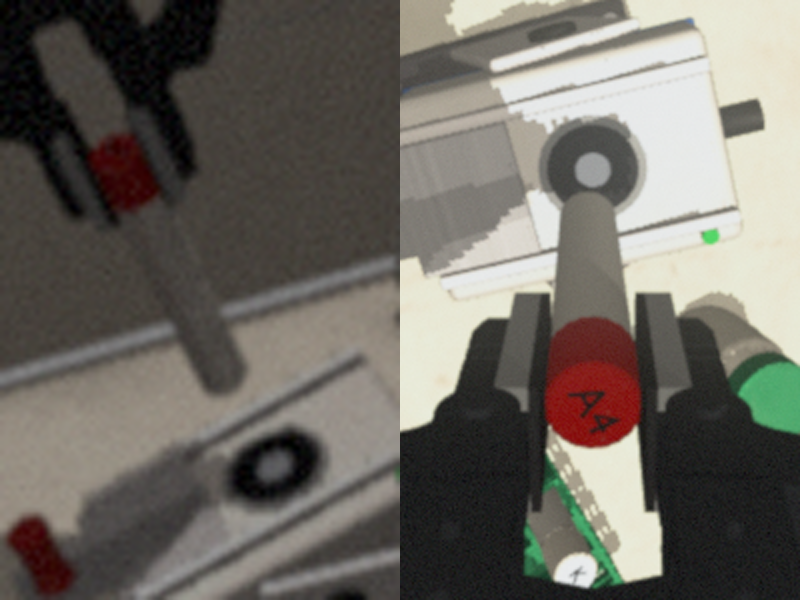

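The tube sits over the window, roughly in line, but its cap appears a few mm low in both views (wrist cap centre (193,403) vs (191,418) predicted in the crop). I compare silhouettes numerically.

```bash
python3 - <<'E'
from h import *
from scipy.optimize import least_squares
e=ld('s5');w=ld('w5');Rh=R(-5.3);O=np.array([.6018,-.2112,.1])
th=np.linspace(0,2*np.pi,60)
def cyl(r,z0,z1): return np.array([[r*np.cos(a),r*np.sin(a),z] for z in(z0,z1) for a in th])
def hull(d,pts,R3,p): 
    return cv2.convexHull(np.array([proj(d,p+R3@q) for q in pts],np.float32))
def red(d):
    c=cv2.GaussianBlur(d['color'],(3,3),0).astype(int); m=(c[...,0]>1.7*c[...,1]+10); return m.astype('uint8')
# measured red bbox near expected
for n,d,roi in(('side',e,(285,140,310,170)),('wrist',w,(280,300,350,380))):
    x0,y0,x1,y1=roi; m=red(d)[y0:y1,x0:x1]; k,l,st,c=cv2.connectedComponentsWithStats(m); i=1+np.argmax(st[1:,4]); print(n,'red bbox',st[i,:4]+[x0,y0,0,0],'cent',c[i]+[x0,y0])
for dz in(0,-.002,-.004,-.006):
    p=O+Rh@[0,0,.05+dz]
    hs=hull(e,cyl(.0083,0,.08),Rh,p)[:,0]; hc=hull(e,cyl(.0088,.08,.098),Rh,p); hw=hull(w,cyl(.0088,.08,.098),Rh,p)
    f=hull(w,cyl(.0083,0,.08),Rh,p)[:,0]
    print(dz,'foot bottom side',hs[hs[:,1].argmax()],'cap side',cv2.boundingRect(hc),'cap wrist',cv2.boundingRect(hw),'body top wrist',f[f[:,1].argmin()],'w capcentre',proj(w,p+Rh@[0,0,.098]))
E
```

```text
side red bbox [287 147  15  15] cent [294.02797203 154.14685315]
wrist red bbox [292 309  49  64] cent [315.91496865 341.46590909]
0 foot bottom side [312.4927  195.89807] cap side (285, 141, 17, 19) cap wrist (288, 309, 55, 74) body top wrist [316.05743 244.59277] w capcentre [315.52128592 359.00265695]
-0.002 foot bottom side [312.93073 196.76266] cap side (286, 142, 16, 19) cap wrist (288, 306, 55, 73) body top wrist [316.0485  243.51848] w capcentre [315.51392049 355.54678926]
-0.004 foot bottom side [313.36734 197.6245 ] cap side (286, 143, 17, 19) cap wrist (289, 304, 53, 71) body top wrist [316.0397  242.46234] w capcentre [315.50676379 352.18886025]
-0.006 foot bottom side [313.80255 198.48355] cap side (287, 144, 16, 19) cap wrist (289, 302, 53, 70) body top wrist [316.03107 241.4239 ] w capcentre [315.49980707 348.92476475]
```

```bash
python3 - <<'E'
from h import *
from scipy.ndimage import map_coordinates
Rh=R(-5.3);O=np.array([.6018,-.2112,.1])
for n in('s5','w5'):
    d=ld(n);g=cv2.cvtColor(d['color'],cv2.COLOR_RGB2GRAY).astype(float); rd=d['color'][...,0].astype(float)-d['color'][...,1]
    print(n,'axial: z(mm) gray red')
    o=[]
    zz=list(range(20,60,2))+list(range(120,160,2))
    for z in zz:
        q=[proj(d,O+Rh@[0,0,z/1000])]
        a=np.array(q).T[::-1]; o.append((z,int(map_coordinates(g,a,order=1)[0]),int(map_coordinates(rd,a,order=1)[0])))
    print(o)
    ax=proj(d,O+Rh@[0,0,.12])-proj(d,O+Rh@[0,0,.05]); ax/=np.linalg.norm(ax); nn=np.array([-ax[1],ax[0]])
    for z in(.06,.08,.1,.11):
        p0=proj(d,O+Rh@[0,0,z]); r=abs(proj(d,O+Rh@[.0083,0,z])-p0).max()
        ss=np.arange(-2*r,2*r+.1,max(.5,r/8)); print('perp',z,'r~',r.round(1),[(round(float(s),1),int(v)) for s,v in zip(ss,map_coordinates(g,(p0[:,None]+nn[:,None]*ss)[::-1],order=1))])
E
```

```text
s5 axial: z(mm) gray red
[(20, 123, 3), (22, 90, 4), (24, 83, 2), (26, 118, 2), (28, 140, 3), (30, 142, 4), (32, 140, 7), (34, 141, 8), (36, 128, 7), (38, 100, 6), (40, 79, 4), (42, 72, 2), (44, 70, 4), (46, 74, 5), (48, 75, 3), (50, 74, 2), (52, 71, 5), (54, 69, 4), (56, 69, 5), (58, 68, 4), (120, 29, 35), (122, 17, 49), (124, 20, 47), (126, 27, 42), (128, 23, 46), (130, 24, 46), (132, 19, 47), (134, 26, 47), (136, 22, 50), (138, 26, 43), (140, 18, 41), (142, 14, 44), (144, 25, 39), (146, 42, 26), (148, 62, 9), (150, 66, 3), (152, 63, 5), (154, 67, 5), (156, 65, 4), (158, 66, 4)]
perp 0.06 r~ 4.6 [(-9.2, 133), (-8.6, 134), (-8.1, 135), (-7.5, 130), (-6.9, 120), (-6.3, 99), (-5.8, 78), (-5.2, 66), (-4.6, 58), (-4.0, 59), (-3.5, 60), (-2.9, 64), (-2.3, 66), (-1.7, 68), (-1.2, 69), (-0.6, 68), (0.0, 67), (0.6, 65), (1.2, 65), (1.7, 68), (2.3, 71), (2.9, 76), (3.5, 88), (4.0, 101), (4.6, 109), (5.2, 115), (5.8, 118), (6.3, 118), (6.9, 113), (7.5, 106), (8.1, 105), (8.6, 107), (9.2, 105)]
perp 0.08 r~ 4.7 [(-9.4, 64), (-8.8, 65), (-8.2, 65), (-7.6, 66), (-7.0, 64), (-6.4, 62), (-5.9, 58)
[... 2806 characters left out ...]
 110), (-6.9, 110), (-4.6, 110), (-2.3, 110), (0.0, 111), (2.3, 109), (4.6, 110), (6.9, 109), (9.2, 110), (11.5, 107), (13.8, 107), (16.1, 104), (18.4, 133), (20.7, 157), (23.0, 92), (25.3, 105), (27.6, 115), (29.9, 114), (32.3, 114), (34.6, 115), (36.9, 118)]
perp 0.11 r~ 19.5 [(-39.0, 93), (-36.5, 92), (-34.1, 92), (-31.7, 92), (-29.2, 89), (-26.8, 57), (-24.4, 53), (-21.9, 120), (-19.5, 202), (-17.1, 105), (-14.6, 106), (-12.2, 106), (-9.7, 110), (-7.3, 107), (-4.9, 103), (-2.4, 103), (0.0, 103), (2.4, 107), (4.9, 106), (7.3, 108), (9.7, 109), (12.2, 107), (14.6, 104), (17.1, 101), (19.5, 106), (21.9, 55), (24.4, 50), (26.8, 72), (29.2, 92), (31.7, 92), (34.1, 92), (36.5, 92), (39.0, 97)]
```

```bash
cat > fit.py <<'E'
from h import *
from scipy.optimize import least_squares
Rh=R(-5.3);O=np.array([.6018,-.2112,.1]);th=np.linspace(0,2*np.pi,200)
def feats(d,P,sh):
    # silhouettes of foot disc(body) and cap top relative to nominal axis line in image
    p0=proj(d,O+Rh@[0,0,.05]);ax=proj(d,O+Rh@[0,0,.12])-p0;ax/=np.linalg.norm(ax);nn=np.array([-ax[1],ax[0]])
    C=lambda r,z:np.array([proj(d,O+Rh@(sh+[r*np.cos(a),r*np.sin(a),z])) for a in th])-p0
    def end(r,z,sg):   # along-axis extreme near centre of disc
        return sg*max(sg*(C(r,z)@ax))
    out=[end(.0083,.05,-1),end(.0088,.148,1)]
    for z in(.06,.09):
        c=np.array([proj(d,O+Rh@(sh+[0,0,z]))])-p0; out.append(float((c@nn)[0]))
    return np.array(out),p0,ax,nn
def meas(d,zf,zc,n1,n2):
    _,p0,ax,nn=feats(d,0,np.zeros(3)); g=lambda z:(proj(d,O+Rh@[0,0,z])-p0)@ax
    return np.array([g(zf),g(zc),n1,n2])
s,w=ld('s5'),ld('w5')
M=[(s,meas(s,.0376,.1463,-1.2,-1.0)),(w,meas(w,.026,.1555,1.7,1.1))]
for nm,sel in(('side',M[:1]),('wrist',M[1:]),('both',M)):
    fn=lambda q:np.concatenate([(feats(d,0,q[:3]/1000)[0]-m)/(1 if d is s else 2.5) for d,m in sel])
    r=least_squares(fn,np.zeros(3)); print(nm,'shift head mm',r.x.round(2),'res',r.fun.round(2),'raw0',fn(np.zeros(3)).round(2))
print('wrist cam x,y,z axes in head',(Rh.T@w['cam_to_world'][:3,:3]).round(2).tolist())
E
python3 fit.py
```

```text
side shift head mm [ -0.62  16.67 -19.54] res [ 0.   -0.    0.11 -0.11] raw0 [2.54 4.47 1.2  1.  ]
wrist shift head mm [ -1.71  -3.94 -11.15] res [ 0.   -0.   -0.17  0.15] raw0 [-0.49  3.7  -0.68 -0.44]
both shift head mm [-1.32 -1.02 -6.21] res [-0.93  0.5   0.41  0.19 -0.93  0.51  0.07  0.43] raw0 [ 2.54  4.47  1.2   1.   -0.49  3.7  -0.68 -0.44]
wrist cam x,y,z axes in head [[0.97, 0.23, 0.07], [-0.24, 0.93, 0.28], [0.0, -0.29, 0.96]]
```

Request:
{"name": "drive_tool", "arguments": {
  "dr": [
    [0, 0, 0],
    [0, 0, 0],
    [0, 0, 0],
    [0, 0, 0],
    [0, 0, 0]
  ],
  "offset": [
    [-0.5, -0.5, 2.8],
    [0, 0, 2],
    [0, 0, 0],
    [0, 0, 0],
    [0, 0, 0]
  ],
  "claw": [10, 10, 10, 10, 10]
}}

```text
time: 11.75
ee_pos: [0.5602, -0.2071, 0.218]
eef_rot: [2.353, 1.674, 0.387]
force: [0.7, 0.8, -0.5]
opening: 0.016
grip_force: 34.3
```

```bash
python3 chk.py; python3 - <<'E'
from h import *
Rh=R(-5.3);O=np.array([.6018,-.2112,.1]);th=np.linspace(0,2*np.pi,60)
e=grab('side','s6');w=grab('wrist','w6');out=[]
for d,(x,y,W,H,k) in((e,(270,120,80,120,5)),(w,(220,150,200,300,2))):
    im=cv2.resize(d['color'][y:y+H,x:x+W,::-1],(W*k,H*k),interpolation=cv2.INTER_CUBIC)
    if d is e: im=np.clip(im*1.5,0,255).astype('uint8')
    for r,z in((.0083,.05),(.0083,.13),(.0088,.13),(.0088,.148),(.0155,0)):
        q=np.array([(proj(d,O+Rh@[r*np.cos(a),r*np.sin(a),z])-(x,y))*k for a in th]); cv2.polylines(im,[np.round(q).astype(int)],True,(0,255,255),1)
    out.append(im)
cv2.imwrite('pics/c6.png',np.hstack(out))
E
```

```text
std [0.0127963  0.00845241 0.01885609] tcp head mm [  1.10542834   0.26752404 125.15679478] pos [ 0.5602359  -0.20707554  0.217987  ]
tilt corr deg [0.03269456 0.06219349 0.00975802]
0.17 [-16.33074116   1.24628435  41.76075028]
0.12 [ 0.69715404 -0.33334572 -5.22388076]
[ 0.35916756  0.35198279 -0.99440158] 34.2902859672904 0.016288846451991666 12.05
```

View pics/c6.png

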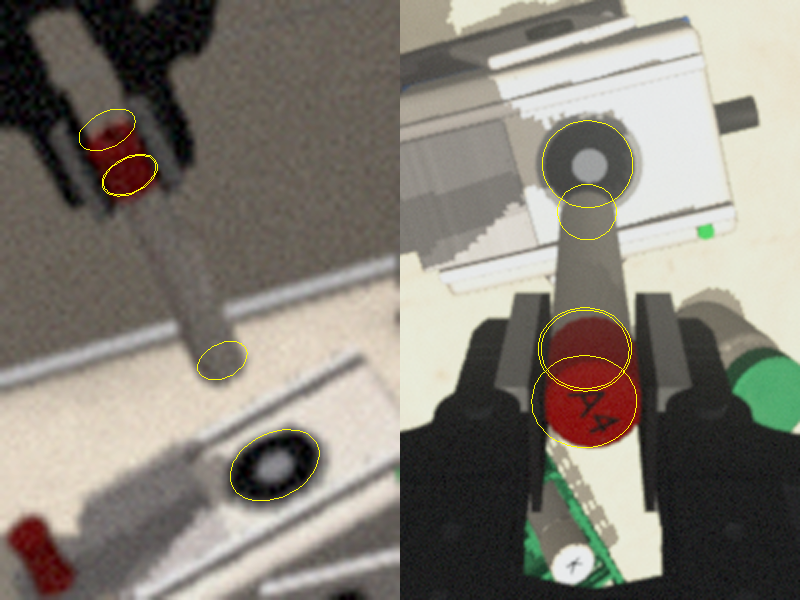

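The overlay shows the window fits in both views; the tube looks about 1–2 mm low/off in the side view, while the wrist view has cap size differences. I check the wrist camera's bias with the earlier picture before a last correction.

```bash
python3 - <<'E'
from h import *
def comp(d,cond,roi):
    x0,y0,x1,y1=roi;c=cv2.GaussianBlur(d['color'],(3,3),0).astype(int)[y0:y1,x0:x1]; k,l,st,ce=cv2.connectedComponentsWithStats(cond(c).astype('uint8')); i=1+np.argmax(st[1:,4]); return (st[i,:4]+[x0,y0,0,0]).tolist()
red=lambda c:(c[...,0]>1.7*c[...,1]+10); blue=lambda c:c[...,2]>1.3*c[...,0]+10
w=ld('w3')
R3=np.eye(3);th=np.linspace(0,2*np.pi,100)
def pred(d,p,Rm,z0,z1):
    q=np.array([proj(d,p+Rm@[.0088*np.cos(a),.0088*np.sin(a),z]) for z in(z0,z1) for a in th]); return np.r_[q.min(0),q.max(0)-q.min(0)].round(1)
print('w3 red',comp(w,red,(280,220,350,300)),pred(w,np.array([.5282,-.3955,.004]),R3,.08,.098))
print('w3 blue',comp(w,blue,(290,300,350,370)),pred(w,np.array([.5127,-.4394,.004]),R3,.08,.098))
# fixed cams at start, same cap
for n,roi in(('top0',(355,225,385,255)),('side0',(325,290,350,320))):
    d=ld(n);print(n,comp(d,red,roi),pred(d,np.array([.5282,-.3955,.004]),R3,.08,.098))
Rh=R(-5.3);O=np.array([.6018,-.2112,.1])
for n,roi in(('w6',(280,300,350,380)),('s6',(285,138,310,170))):
    d=ld(n);print(n,comp(d,red,roi))
    for sh in([0,0,0],[0,-.002,0],[0,0,-.002],[0,0,-.004],[0,-.002,-.002]): print(sh,pred(d,O+Rh@(np.array(sh)+[0,0,.05]),Rh,.08,.098))
E
```

```text
w3 red [301, 243, 31, 38] [298.4 239.   34.4  42.3]
w3 blue [301, 318, 30, 40] [299.2 315.8  32.3  44. ]
top0 [363, 236, 12, 10] [362.3 234.4  12.6  11.8]
side0 [332, 301, 5, 5] [330.4 295.8  12.8  18.2]
w6 [292, 309, 49, 64]
[0, 0, 0] [285.7 303.5  52.5  70.1]
[0, -0.002, 0] [287.2 308.3  52.3  70.2]
[0, 0, -0.002] [286.1 301.2  51.8  68.9]
[0, 0, -0.004] [286.5 298.9  51.1  67.8]
[0, -0.002, -0.002] [287.6 305.9  51.6  69.1]
s6 [287, 145, 14, 15]
[0, 0, 0] [285.7 141.7  15.7  17.4]
[0, -0.002, 0] [286.2 142.4  15.7  17.4]
[0, 0, -0.002] [286.2 142.7  15.6  17.4]
[0, 0, -0.004] [286.8 143.8  15.6  17.3]
[0, -0.002, -0.002] [286.7 143.4  15.7  17.4]
```

Request:
{"name": "drive_tool", "arguments": {
  "dr": [
    [0, 0, 0],
    [0, 0, 0],
    [0, 0, 0],
    [0, 0, 0],
    [0, 0, 0],
    [0, 0, 0]
  ],
  "offset": [
    [-1.1, 0.6, 0.9],
    [0, 0, 0],
    [0, 0, 0],
    [0, 0, 0],
    [0, 0, 0],
    [0, 0, 0]
  ],
  "claw": [10, 10, 10, 10, 10, 10]
}}

```text
time: 12.75
ee_pos: [0.5592, -0.2065, 0.219]
eef_rot: [2.353, 1.674, 0.387]
force: [-0.3, -0.2, -1.1]
opening: 0.0161
grip_force: 34.3
```

```bash
python3 chk.py; python3 -c "
from bench import ctrl
print(ctrl.hand_in())"
```

```text
std [0.00700021 0.01258417 0.01315315] tcp head mm [  0.37083639   0.73653498 126.44269933] pos [ 0.55915396 -0.20650415  0.21894411]
tilt corr deg [0.03566543 0.06675685 0.01068128]
0.17 [-15.24879958   0.67489095  40.80364051]
0.12 [ 1.77909562 -0.90473912 -6.18099053]
[-0.47206693  0.49069115 -0.24394738] 34.290610486641526 0.016190859448687988 13.05
the job is handed in; nothing more can be done
None
```

The job is handed in at 13 s: the shutter was pulled to its stop, then the red tube was lifted and is held still in line with the window; by my camera estimates it is within 1–2 mm of centre and of the 50 mm distance, though I took no picture after the last 1.5 mm correction.

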